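# Sort hand tube sealers: free ones to stock, seized ones to repair

## Robot

A 6-joint arm with a two-finger parallel gripper is mounted at the origin on a cart in front of the work surface, level with it; the furniture and walls round the work are solid. World frame = base frame: x ahead of the robot, y to its left, z up, the work surface at z = 0. Lengths are in m, angles in rad, forces in N, time in s.
With the tool pointing down it reaches from about 0.4 to 0.825 m from the base axis. Payload 7 kg.
Tool frame: the origin (TCP) lies on the centre line of the jaws, within the pads' length; the fingertips stand 22 mm ahead of it and the grasp point (between the pads) lies 3 mm ahead of it (arm.tcp_to_tips is the distance from the TCP to the fingertips, in m); z points along the fingers, y is the line along which they close (so a half turn about z gives the same grasp; the last joint's range is limited). The gripper opens to 88 mm and grips with 3 to 60 N. Pads are 19 mm wide; open, the fingers measure 130 mm over their backs; the gripper's body (78 mm by 193 mm) begins 47 mm behind the grasp point.
Start: joints at [-0.827, 0.359, 0.012, 0, -1.224, -0.288], TCP at [0.297, -0.606, 0.249] pointing down, gripper open.
Joint ranges: [-3.07, 3.07], [-1.43, 2.12], [-1.02, 1.25], [-3.03, 1.67], [-3.05, -0], [-3.03, 3.03]. Speed limits (rad/s): [2.39, 2.39, 3.01, 3.14, 3.14, 3.14].

## Interface

Orientations are given as [roll, pitch, yaw] about the fixed x, y, z axes, in that order (R = Rz(yaw) Ry(pitch) Rx(roll)).
In Python, from station import arm gives the robot as it stands.
- The arm moves only by the tool jog_arm, never from a script. Its argument "targets" is a list of rows, each an object of numbers: "dx", "dy", "dz": the shift along the tool's x, y, z in mm; "rx", "ry", "rz": the turn, a rotation vector about the tool's x, y, z in rad; "gripper": the closure, from 0 (fully open) to 1 (shut). In form: [{"dx": .., "dy": .., "dz": .., "rx": .., "ry": .., "rz": .., "gripper": ..}, ...]. A call has exactly 8 rows; each row is the pose to reach, as a shift and turn from the pose commanded when the call began, along the tool's axes at that moment; what a row does not reach only later rows make up. A row lasts 1/12 s, in which the tool goes at most 41.7 mm and 7.16 degrees, less where a joint would pass 70% of its speed; a pose out of reach is approached as far as the arm can. A call with a gripper value outside its range is refused whole. The fingers move at their own pace and stop on an object; "force" is the grip in N (left out, the last holds). Time passes only in rows, so rows that repeat a pose let the fingers close, or fill a call up. It gives the time, the measured TCP pose, the force, the opening and the grip force at its end, in the units of the state.
- arm.get_state(): the state, without advancing time (a new reading comes with each control period).
- arm.grab_frame(name): name is "side" or "top"; returns a dict with "frame" (480x640x3 uint8, red, green, blue), "z_map" (480x640 float32, m along the optical axis (not along the pixel's ray), 0 where there is no reading), "fx", "fy", "cx", "cy" (pixels), "view" (4x4, takes a point from world to camera coordinates). Camera axes: x right, y down, z forward; pixel columns grow to the right and rows downward; lengths in m; the calibration is good to about 2 mm. A picture is of the moment at which its call begins.
- arm.job_done(): hands the job in; it is judged then, once.
The state is a dict: "t": time; "q": joint angles; "qd": joint speeds; "joint_efforts": joint torques, N m; "eef_pos": TCP position; "ee_rot": TCP orientation; "force": force on the tool from outside, world axes, zero at the start; "moment": the same for the moment, N m; "width": finger opening in m; "gripper_force": force on a finger pad.
Only numpy, scipy, OpenCV 4.12 (cv2) and the standard library are available. Lean on these libraries where they do the work, as an engineer would, in place of code of your own. Each camera call takes 0.05 s, during which the arm holds its last target. There are 200 camera calls.

## Task

Test each of the three hand tube sealers by squeezing its two handles together across their middle. A sealer that closes goes to stock: lay it in the rectangular tray with its handles left fully closed. A sealer whose hinge is seized and will not close goes to repair: lay it in the round basin. All must lie flat inside, and the tape roll, swab box and label roll are to be left where they are.

Things in the scene. Friction and masses are not known exactly. Their poses are not given: they have to be found in the camera images.
- sealer_1: Hand tube sealer, one of three alike: black, loose, flat, 158 mm long, 0.19 to 0.32 kg, two handles side by side on an upright rivet. Origin under the middle; z up, y to the rivet end. Straight handle x -20 to -5 mm, y -73 to 77, 18 high; rivet block to y 79, 24 high; moving handle, closed, x 3 to 14, y -79 to 49, 18 high, trigger pad to x 21 at y -25 to 5; rivet x 0, y 65.
- sealer_2: Hand tube sealer, one of three alike: black, loose, flat, 158 mm long, 0.19 to 0.32 kg, two handles side by side on an upright rivet. Origin under the middle; z up, y to the rivet end. Straight handle x -20 to -5 mm, y -73 to 77, 18 high; rivet block to y 79, 24 high; moving handle, closed, x 3 to 14, y -79 to 49, 18 high, trigger pad to x 21 at y -25 to 5; rivet x 0, y 65.
- sealer_3: Hand tube sealer, one of three alike: black, loose, flat, 158 mm long, 0.19 to 0.32 kg, two handles side by side on an upright rivet. Origin under the middle; z up, y to the rivet end. Straight handle x -20 to -5 mm, y -73 to 77, 18 high; rivet block to y 79, 24 high; moving handle, closed, x 3 to 14, y -79 to 49, 18 high, trigger pad to x 21 at y -25 to 5; rivet x 0, y 65.
- sealer_1_squeeze (a point): Squeeze point: between this sealer's handles, at x 4, y -12, z 9 mm in the sealer's frame, beside the trigger pad; axes as the sealer's. Across here, along x, the handles span 41 mm closed (x -20 to 21) and 52 to 55 mm as found (spread to +x). Fingers closing here along x bear on one handle each; a free sealer closes to 41 mm, a seized one stays above 50 mm.
- sealer_2_squeeze (a point): Squeeze point: between this sealer's handles, at x 4, y -12, z 9 mm in the sealer's frame, beside the trigger pad; axes as the sealer's. Across here, along x, the handles span 41 mm closed (x -20 to 21) and 52 to 55 mm as found (spread to +x). Fingers closing here along x bear on one handle each; a free sealer closes to 41 mm, a seized one stays above 50 mm.
- sealer_3_squeeze (a point): Squeeze point: between this sealer's handles, at x 4, y -12, z 9 mm in the sealer's frame, beside the trigger pad; axes as the sealer's. Across here, along x, the handles span 41 mm closed (x -20 to 21) and 52 to 55 mm as found (spread to +x). Fingers closing here along x bear on one handle each; a free sealer closes to 41 mm, a seized one stays above 50 mm.
- sealer_1_arm (a joint): Hinge of this sealer: angle in rad of the moving handle about the rivet; 0 closed (a stop), positive spread, found at 0.14 to 0.18. Either free (light, no spring, stays where left) or seized solid (no grip moves it); this cannot be seen, only tried.
- sealer_2_arm (a joint): Hinge of this sealer: angle in rad of the moving handle about the rivet; 0 closed (a stop), positive spread, found at 0.14 to 0.18. Either free (light, no spring, stays where left) or seized solid (no grip moves it); this cannot be seen, only tried.
- sealer_3_arm (a joint): Hinge of this sealer: angle in rad of the moving handle about the rivet; 0 closed (a stop), positive spread, found at 0.14 to 0.18. Either free (light, no spring, stays where left) or seized solid (no grip moves it); this cannot be seen, only tried.
- stock_tray: Stock tray: plain steel rectangular tray, fixed to the worktop, 230 mm along its x, 200 mm along its y, rim 32 mm above the worktop, walls 4 mm (rim roll 7 mm thick), flat floor about 4 mm thick; origin at the centre of the underside. It takes two or three sealers side by side, lying along its x.
- repair_basin: Repair basin: plain steel round basin, fixed to the worktop, 240 mm across outside, rim 34 mm above the worktop, walls 4 mm, inside about 222 mm across at the flat floor, floor 4 mm thick; origin at the centre of the underside.
- tape_roll: Bystander: roll of beige tape lying flat, 94 mm across, 25 mm high; origin at the centre of its underside.
- swab_box: Bystander: small white and blue carton 52x60x57 mm; origin at the centre of its underside.
- label_roll: Bystander: roll of white labels lying flat, 69 mm across, 30 mm high; origin at the centre of its underside.

How it is judged:
By the outcome, as a careful person would: the job done as asked, in the order asked, and still so for the second after the job is handed in, with the robot touching nothing.
It also fails if it takes over 61 s, if anything falls off the work surface, if the arm or the gripper's body presses on something with over 40 N, if the wrist force passes 120 N, or if a joint passes its speed limit or range.

## Working session

There is one attempt and no reset: what is moved stays moved. The work goes in short steps, Python scripts to look and compute and a tool call to move; the robot and the scene stay as the last step left them, time stands still between calls to the robot, and variables do not carry over. Pictures are saved under pics/ and viewed, at most 10 in all, crops included, and the job is handed in when it is done.

Besides the shell and the picture viewer there is one more tool, called as name(argument=value, ...), one argument or row to a line, values as JSON. jog_arm: Moves the arm, as the interface text tells. Its arguments: {"type":"object","properties":{"targets":{"type":"array","items":{"type":"object","properties":{"dx":{"type":"number"},"dy":{"type":"number"},"dz":{"type":"number"},"rx":{"type":"number"},"ry":{"type":"number"},"rz":{"type":"number"},"gripper":{"type":"number"}}}},"force":{"type":"number"}},"required":["targets"]}

```bash
mkdir -p pics; ls; python3 - <<'E'
from station import arm
import cv2,numpy as np,pickle
for n in("top","side"):
    f=arm.grab_frame(n); pickle.dump(f,open(n+".pkl","wb"))
    cv2.imwrite(f"pics/{n}0.png",f["frame"][:,:,::-1]); print(n,f["fx"],f["cx"],f["cy"],np.round(f["view"],3).tolist())
print(arm.get_state())
E
```

```text
pics
top 490.86346038577585 314.6107155929466 240.83387720132976 [[-0.025, -1.0, -0.014, 0.024], [-0.983, 0.027, -0.181, 0.554], [0.181, 0.01, -0.983, 1.085], [0.0, 0.0, 0.0, 1.0]]
side 575.8917669225203 322.7071896625763 236.6626882360303 [[-0.846, -0.534, -0.001, 0.492], [-0.305, 0.484, -0.82, 0.215], [0.438, -0.694, -0.572, 1.191], [0.0, 0.0, 0.0, 1.0]]
{'t': 0.1, 'q': array([-8.26901328e-01,  3.59340566e-01,  1.11387029e-02, -3.03566363e-04,
       -1.22409577e+00, -2.88116145e-01]), 'qd': array([ 7.70665882e-05, -8.22898965e-05,  1.91979283e-03,  2.37035971e-03,
        1.12910111e-03,  1.34212043e-03]), 'joint_efforts': array([-1.94712506e-03, -5.84162593e+01,  2.93751472e+01,  7.01549113e+00,
        1.01362600e-02, -6.80524795e-05]), 'eef_pos': array([ 0.29691486, -0.60573527,  0.24769575]), 'ee_rot': array([ 3.14007213e+00, -1.53009372e-04, -2.68591705e+00]), 'force': array([ 0.46497556,  0.13120062, -0.17177588]), 'moment': array([-0.01444391,  0.01207288,  0.0330229 ]), 'gripper_force': 0.0, 'width': 0.08787076200368822}
```

View pics/top0.png

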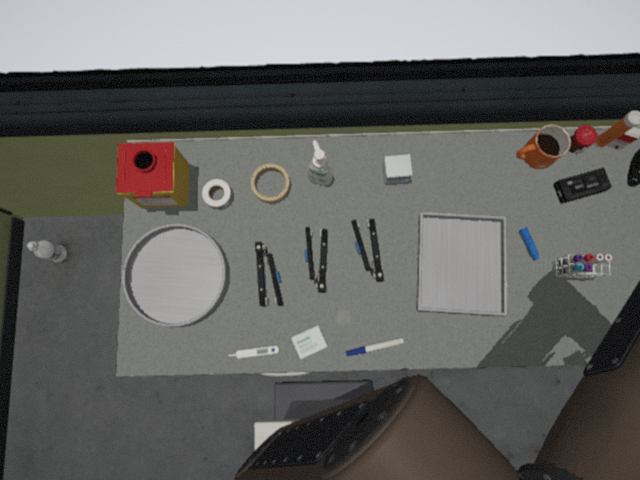

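View pics/side0.png

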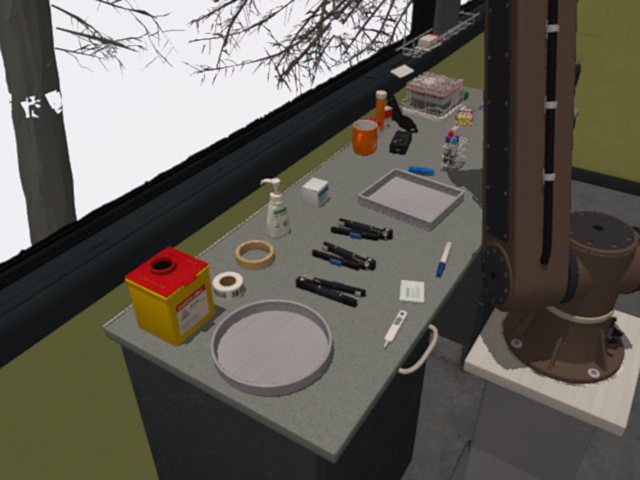

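The top view shows the basin at about (176,275), the tray at (462,263) and sealers at (268,273), (316,260) and (370,250). Their blue pads mark the moving handles. I'll zoom in on the sealers next.

```bash
cat > h.py <<'E'
import numpy as np,cv2
def ray(f,uv,z):
    """pixels -> world points on plane z"""
    uv=np.atleast_2d(uv).astype(float); V=f["view"];R=V[:3,:3];c=-R.T@V[:3,3]
    d=np.c_[(uv[:,0]-f["cx"])/f["fx"],(uv[:,1]-f["cy"])/f["fy"],np.ones(len(uv))]@R
    return c+d*((z-c[2])/d[:,2])[:,None]
def dark(f,t=50): return (f["frame"].max(2)<t).astype(np.uint8)
def blue(f):
    a=f["frame"].astype(int); return ((a[:,:,2]-a[:,:,0]>40)).astype(np.uint8)
E
python3 - <<'E'
import pickle,cv2,numpy as np
from h import *
f=pickle.load(open("top.pkl","rb"))
c=f["frame"][210:315,240:400,::-1]
cv2.imwrite("pics/crop.png",cv2.resize(c,None,fx=5,fy=5,interpolation=cv2.INTER_CUBIC))
m=dark(f,60); b=blue(f)
for nm,mm in(("dark",m),("blue",b)):
    n,l,s,ce=cv2.connectedComponentsWithStats(mm)
    for i in range(1,n):
        x,y,w,h,a=s[i]
        if a>8 and 240<ce[i][0]<400 and 205<ce[i][1]<320:
            ys,xs=np.nonzero(l==i); P=ray(f,np.c_[xs,ys],.018)[:,:2]*1000
            r=cv2.minAreaRect(P.astype(np.float32))
            print(nm,s[i],ce[i].round(1),"rect",np.round(r[0],1),np.round(r[1],1),round(r[2],1))
z=f["z_map"]
uv=np.argwhere(z>0)[:,::-1]; d=z[uv[:,1],uv[:,0]]
V=f["view"];pc=np.c_[(uv[:,0]-f["cx"])/f["fx"]*d,(uv[:,1]-f["cy"])/f["fy"]*d,d]
W=(pc-V[:3,3])@V[:3,:3]
Z=np.zeros(z.shape);Z[uv[:,1],uv[:,0]]=W[:,2]
for nm,(x0,x1,y0,y1) in dict(basin=(115,235,215,335),tray=(410,515,205,322)).items():
    k=(uv[:,0]>x0)&(uv[:,0]<x1)&(uv[:,1]>y0)&(uv[:,1]<y1)&(W[:,2]>.024)&(W[:,2]<.045)
    r=cv2.minAreaRect((W[k,:2]*1000).astype(np.float32)); print(nm,k.sum(),r,W[k,:2].min(0),W[k,:2].max(0), "zmed",np.median(W[k,2]))
print("table z",np.median(Z[240:300,340:350]),Z[240:300,340:350].std(),[np.median(Z[a:b_,c:d_]) for a,b_,c,d_ in((260,270,455,465),(270,280,170,180))])
E
```

```text
dark [369 219  14  63 317] [375.1 249.7] rect [ 535.6 -133.4] [149.9  16.3] 5.4
dark [352 220  21  54 225] [361.2 246.6] rect [ 543.6 -100.5] [133.2  13.5] 15.8
dark [306 227   8  53 206] [309.5 253.4] rect [532.   22.7] [125.3   9.9] 3.6
dark [315 229  12  64 314] [322.7 261.4] rect [514.   -3.6] [ 24.1 150.2] 86.8
dark [255 242  11  64 353] [260.7 274.1] rect [486.8 137.7] [150.3  18. ] 4.2
dark [265 249  18  57 245] [274.2 278.2] rect [477.8 107.4] [137.3  13.3] 13.2
blue [356 242   5  12  33] [357.8 247.5] rect [541.8 -92. ] [27.3  6.8] 15.9
blue [305 250   3  11  31] [306. 255.] rect [527.   30.9] [ 4.7 24. ] 88.8
blue [275 270   5  13  35] [277.3 276. ] rect [479.1  99.4] [28.7  6.6] 11.8
basin 1035 ((489.0452575683594, 340.5028991699219), (241.98959350585938, 240.4289093017578), 78.52639770507812) [0.36889831 0.21993133] [0.61126717 0.46207353] zmed 0.03278657105526727
tray 1120 ((499.09307861328125, -333.23370361328125), (204.9862823486328, 233.22900390625), 85.13029479980469) [ 0.37460598 -0.44181228] [ 0.6209651  -0.22275609] zmed 0.03073501525120073
table z 3.664338671924717e-05 0.0021113963784708026 [np.float64(0.003791619218614243), np.float64(0.004511521117019166)]
```

View pics/crop.png

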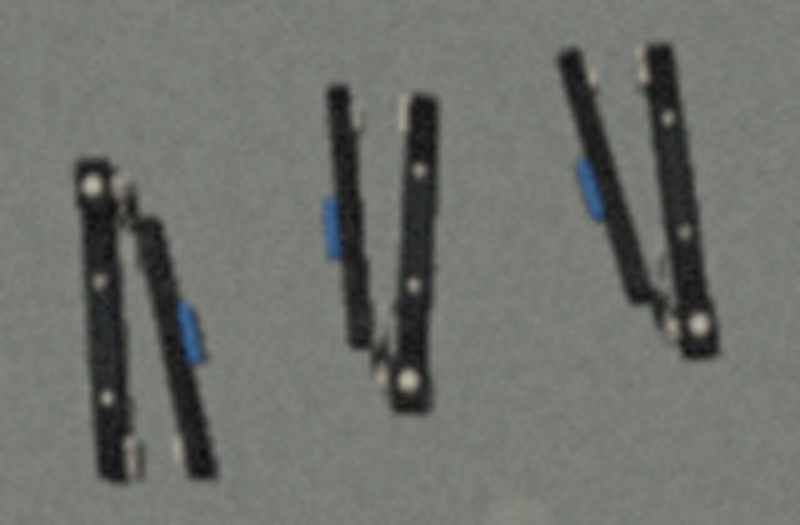

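The zoomed view shows the three sealers. For the right and middle ones, the rivet is toward the robot and the moving handle is on the left. For the left one, the rivet is on the far side and the moving handle is on the right. The blue-pad positions match the straight-handle fits to within 1–6 mm.

```bash
cat > go.py <<'E'
import sys,numpy as np
from station import arm
from scipy.spatial.transform import Rotation as R
s=arm.get_state(); p=s["eef_pos"]; r=R.from_euler("xyz",s["ee_rot"])
print("t",round(s["t"],2),"tcp",(p*1000).round(1),"rot",np.degrees(s["ee_rot"]).round(1),"w",round(s["width"]*1000,1),"q6",s["q"][5].round(2))
for a in sys.argv[1:]:
    x,y,z,yaw=map(float,a.split(","))
    d=r.inv().apply(np.array([x,y,z])-p*1000)
    rv=(r.inv()*R.from_euler("xyz",[np.pi,0,np.radians(yaw)])).as_rotvec()
    print(a,"d",d.round(1),"rv",rv.round(3))
E
python3 go.py 549,-113,110,-174.6
```

```text
t 0.1 tcp [ 296.9 -605.7  247.7] rot [ 179.9   -0.  -153.9] w 87.9 q6 -0.29
549,-113,110,-174.6 d [-443.2  331.3  138.1] rv [ 0.001 -0.     0.361]
```

jog_arm(
  targets=[
    {"dx": -40,"dy": 30,"dz": 12,"rz": 0.03,"gripper": 0},
    {"dx": -75,"dy": 56,"dz": 23,"rz": 0.06,"gripper": 0},
    {"dx": -108,"dy": 81,"dz": 34,"rz": 0.09,"gripper": 0},
    {"dx": -141,"dy": 105,"dz": 44,"rz": 0.12,"gripper": 0},
    {"dx": -174,"dy": 130,"dz": 54,"rz": 0.15,"gripper": 0},
    {"dx": -207,"dy": 155,"dz": 65,"rz": 0.18,"gripper": 0},
    {"dx": -240,"dy": 180,"dz": 75,"rz": 0.21,"gripper": 0},
    {"dx": -273,"dy": 204,"dz": 85,"rz": 0.24,"gripper": 0},
  ],
  force=30,
)

```text
invalid input at $.targets[0]: expected keys dx, dy, dz, rx, ry, rz, gripper
```

```bash
python3 go.py 549,-113,110,-174.6 549,-113,26,-174.6
```

```text
t 0.1 tcp [ 296.9 -605.7  247.7] rot [ 179.9   -0.  -153.9] w 87.9 q6 -0.29
549,-113,110,-174.6 d [-443.2  331.3  138.1] rv [ 0.001 -0.     0.361]
549,-113,26,-174.6 d [-443.2  331.2  222.1] rv [ 0.001 -0.     0.361]
```

jog_arm(
  targets=[
    {"dx": -443,"dy": 331,"dz": 138,"rx": 0,"ry": 0,"rz": 0.36,"gripper": 0},
    {"dx": -443,"dy": 331,"dz": 138,"rx": 0,"ry": 0,"rz": 0.36,"gripper": 0},
    {"dx": -443,"dy": 331,"dz": 138,"rx": 0,"ry": 0,"rz": 0.36,"gripper": 0},
    {"dx": -443,"dy": 331,"dz": 138,"rx": 0,"ry": 0,"rz": 0.36,"gripper": 0},
    {"dx": -443,"dy": 331,"dz": 138,"rx": 0,"ry": 0,"rz": 0.36,"gripper": 0},
    {"dx": -443,"dy": 331,"dz": 138,"rx": 0,"ry": 0,"rz": 0.36,"gripper": 0},
    {"dx": -443,"dy": 331,"dz": 138,"rx": 0,"ry": 0,"rz": 0.36,"gripper": 0},
    {"dx": -443,"dy": 331,"dz": 138,"rx": 0,"ry": 0,"rz": 0.36,"gripper": 0},
  ],
  force=30,
)

```text
t: 0.77
eef_pos: [0.4441, -0.3178, 0.1677]
ee_rot: [3.141, -0.0, -3.046]
force: [1.5, -0.1, 0.1]
width: 0.0875
gripper_force: 0.0
```

```bash
python3 go.py 549,-113,110,-174.6 549,-113,26,-174.6
```

```text
t 0.77 tcp [ 444.1 -317.8  167.7] rot [ 180.    -0.  -174.5] w 87.5 q6 -1.21
549,-113,110,-174.6 d [-124.   193.8   57.8] rv [ 0.    -0.     0.001]
549,-113,26,-174.6 d [-124.   193.8  141.8] rv [ 0.    -0.     0.001]
```

jog_arm(
  targets=[
    {"dx": -124,"dy": 194,"dz": 58,"rx": 0,"ry": 0,"rz": 0,"gripper": 0},
    {"dx": -124,"dy": 194,"dz": 68,"rx": 0,"ry": 0,"rz": 0,"gripper": 0},
    {"dx": -124,"dy": 194,"dz": 78,"rx": 0,"ry": 0,"rz": 0,"gripper": 0},
    {"dx": -124,"dy": 194,"dz": 88,"rx": 0,"ry": 0,"rz": 0,"gripper": 0},
    {"dx": -124,"dy": 194,"dz": 98,"rx": 0,"ry": 0,"rz": 0,"gripper": 0},
    {"dx": -124,"dy": 194,"dz": 103,"rx": 0,"ry": 0,"rz": 0,"gripper": 0},
    {"dx": -124,"dy": 194,"dz": 108,"rx": 0,"ry": 0,"rz": 0,"gripper": 0},
    {"dx": -124,"dy": 194,"dz": 108,"rx": 0,"ry": 0,"rz": 0,"gripper": 0},
  ],
)

```text
t: 1.43
eef_pos: [0.5478, -0.1129, 0.0576]
ee_rot: [3.141, -0.005, -3.043]
force: [-1.0, 0.3, -0.5]
width: 0.0875
gripper_force: 0.0
```

```bash
python3 go.py  549,-113,26,-174.6
```

```text
t 1.43 tcp [ 547.8 -112.9   57.6] rot [ 180.    -0.3 -174.4] w 87.5 q6 -1.62
549,-113,26,-174.6 d [-1.4 -0.2 31.6] rv [ 0.    -0.005  0.004]
```

jog_arm(
  targets=[
    {"dx": 0,"dy": 0,"dz": 12,"rx": 0,"ry": 0,"rz": 0,"gripper": 0},
    {"dx": 0,"dy": 0,"dz": 24,"rx": 0,"ry": 0,"rz": 0,"gripper": 0},
    {"dx": 0,"dy": 0,"dz": 32,"rx": 0,"ry": 0,"rz": 0,"gripper": 0},
    {"dx": 0,"dy": 0,"dz": 32,"rx": 0,"ry": 0,"rz": 0,"gripper": 0.3},
    {"dx": 0,"dy": 0,"dz": 32,"rx": 0,"ry": 0,"rz": 0,"gripper": 0.5},
    {"dx": 0,"dy": 0,"dz": 32,"rx": 0,"ry": 0,"rz": 0,"gripper": 0.8},
    {"dx": 0,"dy": 0,"dz": 32,"rx": 0,"ry": 0,"rz": 0,"gripper": 0.8},
    {"dx": 0,"dy": 0,"dz": 32,"rx": 0,"ry": 0,"rz": 0,"gripper": 0.8},
  ],
  force=30,
)

```text
t: 2.1
eef_pos: [0.5491, -0.1149, 0.029]
ee_rot: [3.142, 0.001, -3.046]
force: [-0.0, -0.2, 0.8]
width: 0.0599
gripper_force: 0.0
```

jog_arm(
  targets=[
    {"dx": 0,"dy": 0,"dz": 0,"rx": 0,"ry": 0,"rz": 0,"gripper": 0.8},
    {"dx": 0,"dy": 0,"dz": 0,"rx": 0,"ry": 0,"rz": 0,"gripper": 0.8},
    {"dx": 0,"dy": 0,"dz": 0,"rx": 0,"ry": 0,"rz": 0,"gripper": 0.8},
    {"dx": 0,"dy": 0,"dz": 0,"rx": 0,"ry": 0,"rz": 0,"gripper": 0.8},
    {"dx": 0,"dy": 0,"dz": 0,"rx": 0,"ry": 0,"rz": 0,"gripper": 0.8},
    {"dx": 0,"dy": 0,"dz": 0,"rx": 0,"ry": 0,"rz": 0,"gripper": 0.8},
    {"dx": 0,"dy": 0,"dz": 0,"rx": 0,"ry": 0,"rz": 0,"gripper": 0.8},
    {"dx": 0,"dy": 0,"dz": 0,"rx": 0,"ry": 0,"rz": 0,"gripper": 0.8},
  ],
)

```text
t: 2.77
eef_pos: [0.5491, -0.115, 0.0288]
ee_rot: [-3.141, 0.001, -3.045]
force: [-0.4, -3.2, 6.1]
width: 0.0401
gripper_force: 29.9
```

```bash
python3 go.py  549,-113,26,-174.6; python3 - <<'E'
from station import arm
import cv2
f=arm.grab_frame("side");cv2.imwrite("pics/s1.png",cv2.resize(f["frame"][150:350,230:500,::-1],None,fx=2.5,fy=2.5))
E
```

```text
t 2.77 tcp [ 549.1 -115.    28.8] rot [-180.     0.  -174.5] w 40.1 q6 -1.62
549,-113,26,-174.6 d [-0.1  2.   2.8] rv [-0.     0.001  0.002]
```

View pics/s1.png

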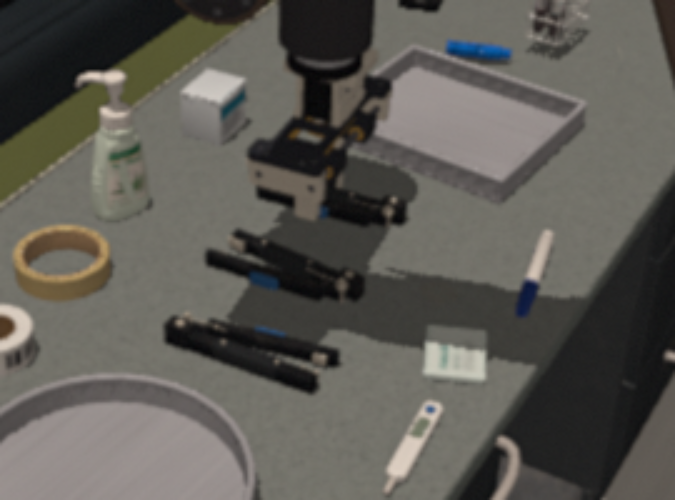

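A closed to 40 mm, so it is free and goes to the tray. The side crop shows it gripped, with the arm clear of its neighbours.

```bash
python3 go.py  549,-115,85,-174.5 508.5,-378,90,-183.5  508.5,-378,34,-183.5
```

```text
t 2.82 tcp [ 549.1 -114.9   28.7] rot [-180.     0.  -174.5] w 40.5 q6 -1.62
549,-115,85,-174.5 d [  0.1  -0.1 -56.3] rv [-0.     0.001  0.   ]
508.5,-378,90,-183.5 d [  65.6 -258.   -61.2] rv [-0.     0.001  0.157]
508.5,-378,34,-183.5 d [  65.7 -257.9   -5.2] rv [-0.     0.001  0.157]
```

jog_arm(
  targets=[
    {"dx": 0,"dy": 0,"dz": -20,"rx": 0,"ry": 0,"rz": 0,"gripper": 0.8},
    {"dx": 0,"dy": 0,"dz": -50,"rx": 0,"ry": 0,"rz": 0,"gripper": 0.8},
    {"dx": 5,"dy": -20,"dz": -61,"rx": 0,"ry": 0,"rz": 0.02,"gripper": 0.8},
    {"dx": 14,"dy": -55,"dz": -61,"rx": 0,"ry": 0,"rz": 0.04,"gripper": 0.8},
    {"dx": 24,"dy": -93,"dz": -61,"rx": 0,"ry": 0,"rz": 0.06,"gripper": 0.8},
    {"dx": 34,"dy": -132,"dz": -61,"rx": 0,"ry": 0,"rz": 0.08,"gripper": 0.8},
    {"dx": 44,"dy": -172,"dz": -61,"rx": 0,"ry": 0,"rz": 0.11,"gripper": 0.8},
    {"dx": 54,"dy": -210,"dz": -61,"rx": 0,"ry": 0,"rz": 0.14,"gripper": 0.8},
  ],
)

```text
t: 3.48
eef_pos: [0.5139, -0.3301, 0.0885]
ee_rot: [3.141, -0.001, 3.096]
force: [1.5, 0.8, -2.3]
width: 0.0404
gripper_force: 29.9
```

```bash
python3 go.py 508.5,-378,60,-183.5  508.5,-378,34,-183.5
```

```text
t 3.48 tcp [ 513.9 -330.1   88.5] rot [ 1.799e+02 -1.000e-01  1.774e+02] w 40.4 q6 -1.36
508.5,-378,60,-183.5 d [  3.1 -48.1  28.4] rv [ 0.001 -0.001  0.016]
508.5,-378,34,-183.5 d [  3.1 -48.2  54.4] rv [ 0.001 -0.001  0.016]
```

jog_arm(
  targets=[
    {"dx": 2,"dy": -30,"dz": 0,"rx": 0,"ry": 0,"rz": 0.01,"gripper": 0.8},
    {"dx": 3,"dy": -48,"dz": 0,"rx": 0,"ry": 0,"rz": 0.016,"gripper": 0.8},
    {"dx": 3,"dy": -48,"dz": 20,"rx": 0,"ry": 0,"rz": 0.016,"gripper": 0.8},
    {"dx": 3,"dy": -48,"dz": 34,"rx": 0,"ry": 0,"rz": 0.016,"gripper": 0.8},
    {"dx": 3,"dy": -48,"dz": 44,"rx": 0,"ry": 0,"rz": 0.016,"gripper": 0.8},
    {"dx": 3,"dy": -48,"dz": 50,"rx": 0,"ry": 0,"rz": 0.016,"gripper": 0.8},
    {"dx": 3,"dy": -48,"dz": 54,"rx": 0,"ry": 0,"rz": 0.016,"gripper": 0.8},
    {"dx": 3,"dy": -48,"dz": 54,"rx": 0,"ry": 0,"rz": 0.016,"gripper": 0.8},
  ],
)

```text
t: 4.15
eef_pos: [0.5096, -0.3761, 0.0344]
ee_rot: [3.141, -0.001, 3.082]
force: [-0.5, -0.4, -2.5]
width: 0.0402
gripper_force: 29.9
```

```bash
python3 go.py 508.5,-378,34,-183.5;python3 - <<'E'
from station import arm
import cv2,numpy as np
a=arm.grab_frame("side")["frame"];b=arm.grab_frame("top")["frame"]
x=cv2.resize(a[130:270,330:500],None,fx=2.3,fy=2.3);y=cv2.resize(b[190:330,395:565],None,fx=2.3,fy=2.3)
cv2.imwrite("pics/s2.png",np.hstack([x,y])[:,:,::-1])
E
```

```text
t 4.15 tcp [ 509.6 -376.1   34.4] rot [ 1.800e+02 -1.000e-01  1.766e+02] w 40.2 q6 -1.3
508.5,-378,34,-183.5 d [ 1.  -1.9  0.4] rv [ 0.001 -0.001  0.001]
```

View pics/s2.png

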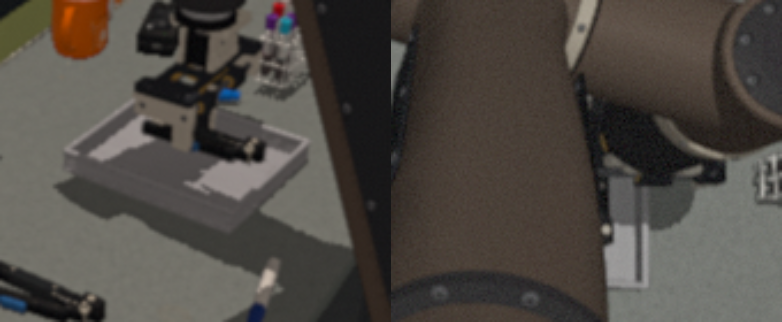

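The crop shows the sealer inside the tray, parallel to its long side and clear of the walls. I'll release it there.

jog_arm(
  targets=[
    {"dx": 0,"dy": 0,"dz": 1.5,"rx": 0,"ry": 0,"rz": 0,"gripper": 0.8},
    {"dx": 0,"dy": 0,"dz": 1.5,"rx": 0,"ry": 0,"rz": 0,"gripper": 0.45},
    {"dx": 0,"dy": 0,"dz": 1.5,"rx": 0,"ry": 0,"rz": 0,"gripper": 0.45},
    {"dx": 0,"dy": 0,"dz": 1.5,"rx": 0,"ry": 0,"rz": 0,"gripper": 0.45},
    {"dx": 0,"dy": 0,"dz": 1.5,"rx": 0,"ry": 0,"rz": 0,"gripper": 0.45},
    {"dx": 0,"dy": 0,"dz": -15,"rx": 0,"ry": 0,"rz": 0,"gripper": 0.45},
    {"dx": 0,"dy": 0,"dz": -35,"rx": 0,"ry": 0,"rz": 0,"gripper": 0.45},
    {"dx": 0,"dy": 0,"dz": -60,"rx": 0,"ry": 0,"rz": 0,"gripper": 0},
  ],
)

```text
t: 4.92
eef_pos: [0.509, -0.3764, 0.0949]
ee_rot: [3.141, -0.002, 3.081]
force: [-0.1, 0.3, -0.1]
width: 0.0513
gripper_force: 0.0
```

```bash
python3 go.py 530,9,95,-183.2 530,9,58,-183.2
```

```text
t 4.92 tcp [ 509.  -376.4   94.9] rot [ 1.800e+02 -1.000e-01  1.765e+02] w 51.3 q6 -1.3
530,9,95,-183.2 d [2.30e+00 3.86e+02 2.00e-01] rv [ 0.001 -0.002 -0.004]
530,9,58,-183.2 d [  2.2 385.9  37.2] rv [ 0.001 -0.002 -0.004]
```

jog_arm(
  targets=[
    {"dx": 2,"dy": 30,"dz": 0,"rx": 0,"ry": 0,"rz": 0,"gripper": 0},
    {"dx": 2,"dy": 70,"dz": 0,"rx": 0,"ry": 0,"rz": 0,"gripper": 0},
    {"dx": 2,"dy": 111,"dz": 0,"rx": 0,"ry": 0,"rz": 0,"gripper": 0},
    {"dx": 2,"dy": 152,"dz": 0,"rx": 0,"ry": 0,"rz": 0,"gripper": 0},
    {"dx": 2,"dy": 193,"dz": 0,"rx": 0,"ry": 0,"rz": 0,"gripper": 0},
    {"dx": 2,"dy": 234,"dz": 0,"rx": 0,"ry": 0,"rz": 0,"gripper": 0},
    {"dx": 2,"dy": 275,"dz": 0,"rx": 0,"ry": 0,"rz": 0,"gripper": 0},
    {"dx": 2,"dy": 315,"dz": 10,"rx": 0,"ry": 0,"rz": 0,"gripper": 0},
  ],
)

```text
t: 5.58
eef_pos: [0.5281, -0.06, 0.0873]
ee_rot: [3.141, 0.004, 3.082]
force: [1.9, -0.2, 0.8]
width: 0.0874
gripper_force: 0.0
```

```bash
python3 go.py 530,9,58,-183.2 530,9,26,-183.2; python3 - <<'E'
from station import arm
import cv2,numpy as np
a=arm.grab_frame("side")["frame"]
cv2.imwrite("pics/s3.png",cv2.resize(a[140:320,280:500],None,fx=2.5,fy=2.5)[:,:,::-1])
E
```

```text
t 5.58 tcp [528.1 -60.   87.3] rot [180.    0.2 176.6] w 87.4 q6 -1.89
530,9,58,-183.2 d [ 2.3 69.  29.3] rv [ 0.001  0.004 -0.004]
530,9,26,-183.2 d [ 2.5 69.  61.3] rv [ 0.001  0.004 -0.004]
```

View pics/s3.png

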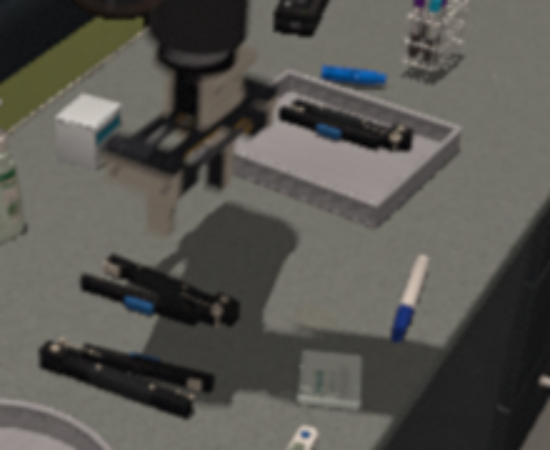

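The first sealer lies flat and closed in the far half of the tray. Next is the middle one.

jog_arm(
  targets=[
    {"dx": 2,"dy": 35,"dz": 0,"rx": 0,"ry": 0,"rz": 0,"gripper": 0},
    {"dx": 2,"dy": 69,"dz": 5,"rx": 0,"ry": 0,"rz": 0,"gripper": 0},
    {"dx": 2,"dy": 69,"dz": 20,"rx": 0,"ry": 0,"rz": 0,"gripper": 0},
    {"dx": 2,"dy": 69,"dz": 30,"rx": 0,"ry": 0,"rz": 0,"gripper": 0},
    {"dx": 2,"dy": 69,"dz": 42,"rx": 0,"ry": 0,"rz": 0,"gripper": 0},
    {"dx": 2,"dy": 69,"dz": 52,"rx": 0,"ry": 0,"rz": 0,"gripper": 0},
    {"dx": 2,"dy": 69,"dz": 60,"rx": 0,"ry": 0,"rz": 0,"gripper": 0},
    {"dx": 2,"dy": 69,"dz": 60,"rx": 0,"ry": 0,"rz": 0,"gripper": 0.3},
  ],
)

```text
t: 6.3
eef_pos: [0.5279, 0.0057, 0.0235]
ee_rot: [-3.14, -0.003, 3.08]
force: [-0.5, 0.3, 0.5]
width: 0.0846
gripper_force: 0.0
```

jog_arm(
  targets=[
    {"dx": 0,"dy": 0,"dz": 0,"rx": 0,"ry": 0,"rz": 0,"gripper": 0.8},
    {"dx": 0,"dy": 0,"dz": 0,"rx": 0,"ry": 0,"rz": 0,"gripper": 0.8},
    {"dx": 0,"dy": 0,"dz": 0,"rx": 0,"ry": 0,"rz": 0,"gripper": 0.8},
    {"dx": 0,"dy": 0,"dz": 0,"rx": 0,"ry": 0,"rz": 0,"gripper": 0.8},
    {"dx": 0,"dy": 0,"dz": 0,"rx": 0,"ry": 0,"rz": 0,"gripper": 0.8},
    {"dx": 0,"dy": 0,"dz": 0,"rx": 0,"ry": 0,"rz": 0,"gripper": 0.8},
    {"dx": 0,"dy": 0,"dz": 0,"rx": 0,"ry": 0,"rz": 0,"gripper": 0.8},
    {"dx": 0,"dy": 0,"dz": 0,"rx": 0,"ry": 0,"rz": 0,"gripper": 0.8},
  ],
)

```text
t: 6.97
eef_pos: [0.5293, 0.0067, 0.0257]
ee_rot: [-3.142, 0.001, 3.082]
force: [0.7, -1.9, 4.4]
width: 0.04
gripper_force: 30.0
```

```bash
python3 go.py 510,-288,90,-183.2 530,9,85,-183.2 501,295,90,-183.2
```

```text
t 6.97 tcp [529.3   6.7  25.7] rot [-180.     0.   176.6] w 40.0 q6 -2.01
510,-288,90,-183.2 d [   1.6 -295.3  -64.3] rv [-0.     0.001 -0.004]
530,9,85,-183.2 d [ -0.6   2.3 -59.3] rv [-0.     0.001 -0.004]
501,295,90,-183.2 d [ 45.5 286.1 -64.4] rv [-0.     0.001 -0.004]
```

B closed to 40 mm as well, so it goes in the near half of the tray.

jog_arm(
  targets=[
    {"dx": 0,"dy": 0,"dz": -20,"rx": 0,"ry": 0,"rz": 0,"gripper": 0.8},
    {"dx": 0,"dy": 0,"dz": -50,"rx": 0,"ry": 0,"rz": 0,"gripper": 0.8},
    {"dx": 0,"dy": -25,"dz": -64,"rx": 0,"ry": 0,"rz": 0,"gripper": 0.8},
    {"dx": 0,"dy": -65,"dz": -64,"rx": 0,"ry": 0,"rz": 0,"gripper": 0.8},
    {"dx": 0,"dy": -105,"dz": -64,"rx": 0,"ry": 0,"rz": 0,"gripper": 0.8},
    {"dx": -1,"dy": -145,"dz": -64,"rx": 0,"ry": 0,"rz": 0,"gripper": 0.8},
    {"dx": -1,"dy": -185,"dz": -64,"rx": 0,"ry": 0,"rz": 0,"gripper": 0.8},
    {"dx": -2,"dy": -225,"dz": -64,"rx": 0,"ry": 0,"rz": 0,"gripper": 0.8},
  ],
)

```text
t: 7.63
eef_pos: [0.5164, -0.2194, 0.0889]
ee_rot: [3.141, -0.001, 3.082]
force: [1.8, 1.4, -2.3]
width: 0.04
gripper_force: 30.0
```

```bash
python3 go.py 514,-287,32,-183.5
```

```text
t 7.63 tcp [ 516.4 -219.4   88.9] rot [ 1.800e+02 -1.000e-01  1.766e+02] w 40.0 q6 -1.58
514,-287,32,-183.5 d [ -1.7 -67.7  56.9] rv [ 0.    -0.001  0.001]
```

jog_arm(
  targets=[
    {"dx": -1,"dy": -35,"dz": 0,"rx": 0,"ry": 0,"rz": 0,"gripper": 0.8},
    {"dx": -2,"dy": -60,"dz": 0,"rx": 0,"ry": 0,"rz": 0,"gripper": 0.8},
    {"dx": -2,"dy": -69,"dz": 10,"rx": 0,"ry": 0,"rz": 0,"gripper": 0.8},
    {"dx": -2,"dy": -69,"dz": 28,"rx": 0,"ry": 0,"rz": 0,"gripper": 0.8},
    {"dx": -2,"dy": -69,"dz": 42,"rx": 0,"ry": 0,"rz": 0,"gripper": 0.8},
    {"dx": -2,"dy": -69,"dz": 52,"rx": 0,"ry": 0,"rz": 0,"gripper": 0.8},
    {"dx": -2,"dy": -69,"dz": 57,"rx": 0,"ry": 0,"rz": 0,"gripper": 0.8},
    {"dx": -2,"dy": -69,"dz": 57,"rx": 0,"ry": 0,"rz": 0,"gripper": 0.8},
  ],
)

```text
t: 8.3
eef_pos: [0.5146, -0.2863, 0.0309]
ee_rot: [3.141, -0.003, 3.082]
force: [-0.6, 0.1, -2.4]
width: 0.0404
gripper_force: 30.0
```

```bash
python3 go.py 514,-287,31,-183.5
```

```text
t 8.3 tcp [ 514.6 -286.3   30.9] rot [ 1.800e+02 -1.000e-01  1.766e+02] w 40.4 q6 -1.45
514,-287,31,-183.5 d [ 0.5 -0.7 -0.1] rv [ 0.    -0.003  0.001]
```

jog_arm(
  targets=[
    {"dx": 0,"dy": 0,"dz": 0.5,"rx": 0,"ry": 0,"rz": 0,"gripper": 0.8},
    {"dx": 0,"dy": 0,"dz": 0.5,"rx": 0,"ry": 0,"rz": 0,"gripper": 0.45},
    {"dx": 0,"dy": 0,"dz": 0.5,"rx": 0,"ry": 0,"rz": 0,"gripper": 0.45},
    {"dx": 0,"dy": 0,"dz": 0.5,"rx": 0,"ry": 0,"rz": 0,"gripper": 0.45},
    {"dx": 0,"dy": 0,"dz": 0.5,"rx": 0,"ry": 0,"rz": 0,"gripper": 0.45},
    {"dx": 0,"dy": 0,"dz": -15,"rx": 0,"ry": 0,"rz": 0,"gripper": 0.45},
    {"dx": 0,"dy": 0,"dz": -35,"rx": 0,"ry": 0,"rz": 0,"gripper": 0.45},
    {"dx": 0,"dy": 0,"dz": -60,"rx": 0,"ry": 0,"rz": 0,"gripper": 0.45},
  ],
)

```text
t: 8.97
eef_pos: [0.5144, -0.2867, 0.092]
ee_rot: [3.141, -0.002, 3.081]
force: [0.6, 0.4, -0.8]
width: 0.0483
gripper_force: 0.0
```

```bash
python3 go.py 473,119.5,92,-175.8
```

```text
t 8.97 tcp [ 514.4 -286.7   92. ] rot [ 1.800e+02 -1.000e-01  1.765e+02] w 48.3 q6 -1.45
473,119.5,92,-175.8 d [6.580e+01 4.029e+02 4.000e-01] rv [ 0.001 -0.002 -0.134]
```

jog_arm(
  targets=[
    {"dx": 5,"dy": 30,"dz": 0,"rx": 0,"ry": 0,"rz": -0.01,"gripper": 0},
    {"dx": 11,"dy": 70,"dz": 0,"rx": 0,"ry": 0,"rz": -0.02,"gripper": 0},
    {"dx": 18,"dy": 110,"dz": 0,"rx": 0,"ry": 0,"rz": -0.04,"gripper": 0},
    {"dx": 25,"dy": 150,"dz": 0,"rx": 0,"ry": 0,"rz": -0.05,"gripper": 0},
    {"dx": 31,"dy": 190,"dz": 0,"rx": 0,"ry": 0,"rz": -0.07,"gripper": 0},
    {"dx": 38,"dy": 230,"dz": 0,"rx": 0,"ry": 0,"rz": -0.08,"gripper": 0},
    {"dx": 44,"dy": 270,"dz": 0,"rx": 0,"ry": 0,"rz": -0.1,"gripper": 0},
    {"dx": 51,"dy": 310,"dz": 0,"rx": 0,"ry": 0,"rz": -0.11,"gripper": 0},
  ],
)

```text
t: 9.63
eef_pos: [0.4828, 0.0275, 0.0929]
ee_rot: [3.141, 0.001, -3.091]
force: [1.7, 0.5, -0.4]
width: 0.0869
gripper_force: 0.0
```

```bash
python3 go.py 473,119.5,26,-175.8
```

```text
t 9.63 tcp [482.8  27.5  92.9] rot [ 1.800e+02  1.000e-01 -1.771e+02] w 86.9 q6 -1.98
473,119.5,26,-175.8 d [ 5.2 92.3 67. ] rv [ 0.     0.001 -0.022]
```

jog_arm(
  targets=[
    {"dx": 3,"dy": 35,"dz": 0,"rx": 0,"ry": 0,"rz": -0.01,"gripper": 0},
    {"dx": 5,"dy": 70,"dz": 0,"rx": 0,"ry": 0,"rz": -0.02,"gripper": 0},
    {"dx": 5,"dy": 92,"dz": 5,"rx": 0,"ry": 0,"rz": -0.022,"gripper": 0},
    {"dx": 5,"dy": 92,"dz": 18,"rx": 0,"ry": 0,"rz": -0.022,"gripper": 0},
    {"dx": 5,"dy": 92,"dz": 35,"rx": 0,"ry": 0,"rz": -0.022,"gripper": 0},
    {"dx": 5,"dy": 92,"dz": 50,"rx": 0,"ry": 0,"rz": -0.022,"gripper": 0},
    {"dx": 5,"dy": 92,"dz": 62,"rx": 0,"ry": 0,"rz": -0.022,"gripper": 0},
    {"dx": 5,"dy": 92,"dz": 66,"rx": 0,"ry": 0,"rz": -0.022,"gripper": 0.2},
  ],
)

```text
t: 10.3
eef_pos: [0.4728, 0.117, 0.0251]
ee_rot: [-3.141, -0.002, -3.07]
force: [0.5, 0.1, 0.2]
width: 0.0846
gripper_force: 0.0
```

jog_arm(
  targets=[
    {"dx": 0,"dy": 0,"dz": 0,"rx": 0,"ry": 0,"rz": 0,"gripper": 0.8},
    {"dx": 0,"dy": 0,"dz": 0,"rx": 0,"ry": 0,"rz": 0,"gripper": 0.8},
    {"dx": 0,"dy": 0,"dz": 0,"rx": 0,"ry": 0,"rz": 0,"gripper": 0.8},
    {"dx": 0,"dy": 0,"dz": 0,"rx": 0,"ry": 0,"rz": 0,"gripper": 0.8},
    {"dx": 0,"dy": 0,"dz": 0,"rx": 0,"ry": 0,"rz": 0,"gripper": 0.8},
    {"dx": 0,"dy": 0,"dz": 0,"rx": 0,"ry": 0,"rz": 0,"gripper": 0.8},
    {"dx": 0,"dy": 0,"dz": 0,"rx": 0,"ry": 0,"rz": 0,"gripper": 0.8},
    {"dx": 0,"dy": 0,"dz": 0,"rx": 0,"ry": 0,"rz": 0,"gripper": 0.8},
  ],
)

```text
t: 10.97
eef_pos: [0.4742, 0.1178, 0.0271]
ee_rot: [3.141, 0.002, -3.069]
force: [-2.1, 1.8, 6.3]
width: 0.0522
gripper_force: 30.0
```

```bash
python3 go.py 478,340,95,-175.8
```

```text
t 10.97 tcp [474.2 117.8  27.1] rot [ 1.799e+02  1.000e-01 -1.759e+02] w 52.2 q6 -2.15
478,340,95,-175.8 d [-19.9 221.4 -67.7] rv [ 0.001  0.002 -0.001]
```

C holds at 52 mm under 30 N, so its hinge is seized and it goes to the basin.

jog_arm(
  targets=[
    {"dx": 0,"dy": 0,"dz": -20,"rx": 0,"ry": 0,"rz": 0,"gripper": 0.8},
    {"dx": 0,"dy": 0,"dz": -50,"rx": 0,"ry": 0,"rz": 0,"gripper": 0.8},
    {"dx": -2,"dy": 20,"dz": -68,"rx": 0,"ry": 0,"rz": 0,"gripper": 0.8},
    {"dx": -5,"dy": 55,"dz": -68,"rx": 0,"ry": 0,"rz": 0,"gripper": 0.8},
    {"dx": -8,"dy": 92,"dz": -68,"rx": 0,"ry": 0,"rz": 0,"gripper": 0.8},
    {"dx": -11,"dy": 130,"dz": -68,"rx": 0,"ry": 0,"rz": 0,"gripper": 0.8},
    {"dx": -15,"dy": 168,"dz": -68,"rx": 0,"ry": 0,"rz": 0,"gripper": 0.8},
    {"dx": -18,"dy": 200,"dz": -68,"rx": 0,"ry": 0,"rz": 0,"gripper": 0.8},
  ],
)

```text
t: 11.63
eef_pos: [0.4766, 0.3199, 0.0941]
ee_rot: [-3.141, -0.0, -3.07]
force: [0.1, 0.2, -2.6]
width: 0.0521
gripper_force: 30.0
```

```bash
python3 go.py 478,340,33,-175.8
```

```text
t 11.63 tcp [476.6 319.9  94.1] rot [-180.    -0.  -175.9] w 52.1 q6 -2.43
478,340,33,-175.8 d [-2.8 19.9 61.1] rv [-0.    -0.    -0.001]
```

jog_arm(
  targets=[
    {"dx": -3,"dy": 20,"dz": 0,"rx": 0,"ry": 0,"rz": 0,"gripper": 0.8},
    {"dx": -3,"dy": 20,"dz": 10,"rx": 0,"ry": 0,"rz": 0,"gripper": 0.8},
    {"dx": -3,"dy": 20,"dz": 25,"rx": 0,"ry": 0,"rz": 0,"gripper": 0.8},
    {"dx": -3,"dy": 20,"dz": 38,"rx": 0,"ry": 0,"rz": 0,"gripper": 0.8},
    {"dx": -3,"dy": 20,"dz": 48,"rx": 0,"ry": 0,"rz": 0,"gripper": 0.8},
    {"dx": -3,"dy": 20,"dz": 56,"rx": 0,"ry": 0,"rz": 0,"gripper": 0.8},
    {"dx": -3,"dy": 20,"dz": 61,"rx": 0,"ry": 0,"rz": 0,"gripper": 0.8},
    {"dx": -3,"dy": 20,"dz": 61,"rx": 0,"ry": 0,"rz": 0,"gripper": 0.8},
  ],
)

```text
t: 12.3
eef_pos: [0.4783, 0.3374, 0.0322]
ee_rot: [-3.14, -0.001, -3.07]
force: [0.3, -0.4, -2.7]
width: 0.0519
gripper_force: 30.0
```

```bash
python3 go.py 478,340,32,-175.8;python3 - <<'E'
from station import arm
import cv2,numpy as np
a=arm.grab_frame("side")["frame"]
cv2.imwrite("pics/s4.png",cv2.resize(a[150:400,180:480],None,fx=2.4,fy=2.4)[:,:,::-1])
E
```

```text
t 12.3 tcp [478.3 337.4  32.2] rot [-1.799e+02 -1.000e-01 -1.759e+02] w 51.9 q6 -2.45
478,340,32,-175.8 d [0.1 2.6 0.2] rv [-0.001 -0.001 -0.002]
```

View pics/s4.png

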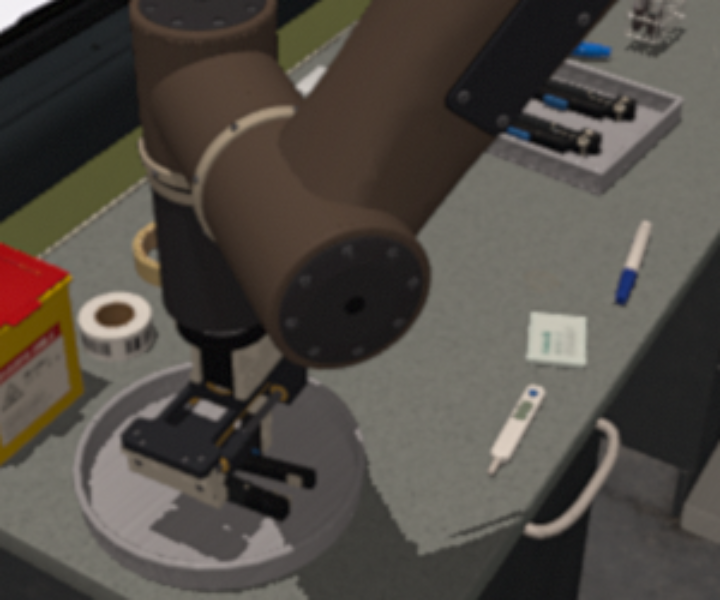

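The seized sealer is inside the basin, clear of the wall. I'll release it and withdraw.

jog_arm(
  targets=[
    {"dx": 0,"dy": 0,"dz": 1,"rx": 0,"ry": 0,"rz": 0,"gripper": 0.8},
    {"dx": 0,"dy": 0,"dz": 1,"rx": 0,"ry": 0,"rz": 0,"gripper": 0.2},
    {"dx": 0,"dy": 0,"dz": 1,"rx": 0,"ry": 0,"rz": 0,"gripper": 0.2},
    {"dx": 0,"dy": 0,"dz": 1,"rx": 0,"ry": 0,"rz": 0,"gripper": 0.2},
    {"dx": 0,"dy": 0,"dz": 1,"rx": 0,"ry": 0,"rz": 0,"gripper": 0.2},
    {"dx": 0,"dy": 0,"dz": -15,"rx": 0,"ry": 0,"rz": 0,"gripper": 0.2},
    {"dx": 0,"dy": 0,"dz": -40,"rx": 0,"ry": 0,"rz": 0,"gripper": 0.2},
    {"dx": 0,"dy": 0,"dz": -75,"rx": 0,"ry": 0,"rz": 0,"gripper": 0.2},
  ],
)

```text
t: 13.02
eef_pos: [0.4775, 0.337, 0.1071]
ee_rot: [-3.138, -0.003, -3.07]
force: [1.0, 1.3, 0.2]
width: 0.0702
gripper_force: 0.0
```

jog_arm(
  targets=[
    {"dx": 0,"dy": -20,"dz": -40,"rx": 0,"ry": 0,"rz": 0,"gripper": 0.2},
    {"dx": 0,"dy": -60,"dz": -60,"rx": 0,"ry": 0,"rz": 0,"gripper": 0.2},
    {"dx": 0,"dy": -100,"dz": -60,"rx": 0,"ry": 0,"rz": 0,"gripper": 0.2},
    {"dx": 0,"dy": -140,"dz": -60,"rx": 0,"ry": 0,"rz": 0,"gripper": 0.2},
    {"dx": 0,"dy": -180,"dz": -60,"rx": 0,"ry": 0,"rz": 0,"gripper": 0.2},
    {"dx": 0,"dy": -220,"dz": -60,"rx": 0,"ry": 0,"rz": 0,"gripper": 0.2},
    {"dx": 0,"dy": -250,"dz": -60,"rx": 0,"ry": 0,"rz": 0,"gripper": 0.2},
    {"dx": 0,"dy": -250,"dz": -60,"rx": 0,"ry": 0,"rz": 0,"gripper": 0.2},
  ],
)

```text
t: 13.68
eef_pos: [0.4959, 0.0846, 0.1687]
ee_rot: [-3.142, -0.0, -3.073]
force: [0.3, -0.4, -0.5]
width: 0.0701
gripper_force: 0.0
```

```bash
python3 - <<'E'
from station import arm
import cv2,numpy as np
a=arm.grab_frame("side")["frame"];b=arm.grab_frame("top")["frame"]
x=cv2.resize(a[150:400,180:480],(400,333));y=cv2.resize(b[180:380,110:530],(400,190))
y=np.vstack([y,np.zeros((143,400,3),np.uint8)])
c=np.hstack([x,y]);t=cv2.resize(b[205:325,410:520],None,fx=2.2,fy=2.2);u=cv2.resize(a[150:240,330:490],None,fx=2.9,fy=2.9)
d=np.zeros((264,800,3),np.uint8);d[:t.shape[0],:t.shape[1]]=t;d[:u.shape[0],260:260+u.shape[1]]=u[:264]
cv2.imwrite("pics/s5.png",np.vstack([c,d])[:,:,::-1])
E
```

```text
(no output)
```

View pics/s5.png

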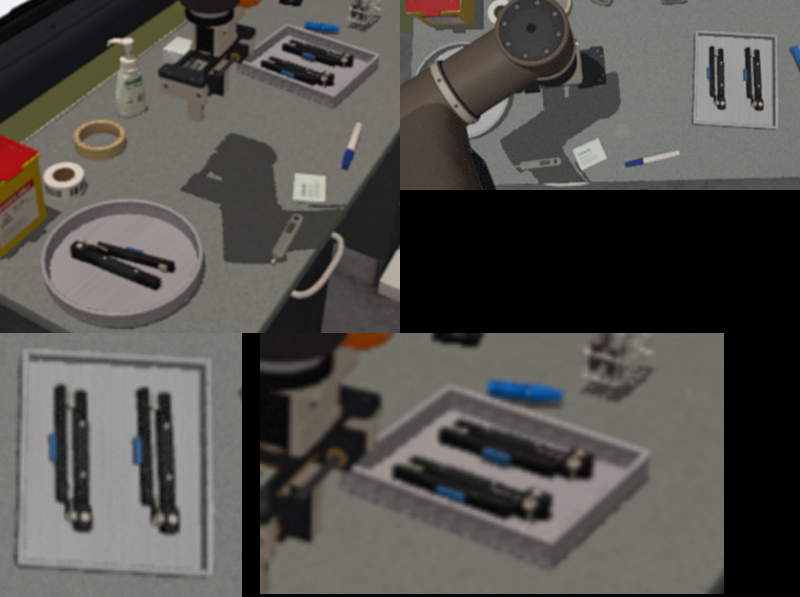

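Both tray sealers lie flat, but the right one's handle may be slightly open. I'll measure the handle angles.

```bash
python3 - <<'E'
from station import arm
from h import *
f=arm.grab_frame("top"); a=f["frame"]; b=blue(f)
g=a.max(2)
for nm,(c0,c1) in dict(left=(428,455),right=(464,495)).items():
    L=[]
    for r in range(232,270,3):
        xs=np.nonzero((g[r,c0:c1]<75)|(b[r,c0:c1]>0))[0]+c0
        P=ray(f,[[x,r] for x in(xs.min()-.5,xs.max()+.5)],.022)*1000
        L.append((P[0,0],P[0,1],P[1,1],P[0,1]-P[1,1]))
    print(nm,np.round(L,1).tolist())
m=((g<75)).astype(np.uint8)
n,l,s,ce=cv2.connectedComponentsWithStats(m)
for i in range(1,n):
    if s[i][4]>60 and 420<ce[i][0]<500 and 215<ce[i][1]<315:
        ys,xs=np.nonzero(l==i);P=ray(f,np.c_[xs,ys],.022)[:,:2].astype(np.float32)*1000
        print(s[i],cv2.fitLine(P,cv2.DIST_L2,0,.01,.01).ravel().round(3),cv2.minAreaRect(P))
E
```

```text
left [[573.3, -275.1, -308.2, 33.1], [566.0, -274.6, -307.7, 33.0], [558.8, -274.1, -307.1, 33.0], [551.6, -273.6, -306.6, 32.9], [544.4, -273.2, -306.1, 32.9], [537.2, -272.7, -307.9, 35.2], [530.1, -272.2, -307.3, 35.2], [523.1, -267.0, -306.8, 39.8], [515.9, -266.5, -306.3, 39.8], [508.8, -266.0, -305.8, 39.7], [501.7, -265.5, -305.2, 39.7], [494.5, -269.7, -304.7, 35.0], [487.5, -269.2, -304.2, 35.0]]
right [[570.8, -362.5, -393.1, 30.6], [563.6, -361.9, -397.2, 35.3], [556.3, -363.6, -396.5, 32.9], [549.1, -363.0, -398.2, 35.2], [542.0, -362.4, -397.6, 35.2], [534.8, -361.8, -397.0, 35.1], [527.7, -361.2, -396.3, 35.1], [520.7, -356.0, -395.7, 39.7], [513.5, -355.4, -397.4, 42.0], [506.4, -354.8, -396.8, 42.0], [499.4, -354.2, -396.2, 41.9], [492.1, -360.6, -395.5, 34.9], [485.0, -360.0, -394.9, 34.9]]
[435 229   7  58 265] [ 9.99000e-01 -4.70000e-02  5.14985e+02 -2.77856e+02] ((512.8624877929688, -278.0170593261719), (13.772110939025879, 135.28089904785156), 87.24237823486328)
[472 230  19  66 670] [ 1.00000e+00  5.00000e-03  5.00154e+02 -3.79086e+02] ((498.46710205078125, -377.7994079589844), (36.39895248413086, 153.65850830078125), 88.77870178222656)
[443 232   9  63 377] [ 9.99000e-01 -5.50000e-02  4.97657e+02 -2.97256e+02] ((499.20928955078125, -299.1819152832031), (18.479406356811523, 147.1033477783203), 85.87680053710938)
```

Both tray sealers have parallel handles, 33–35 mm wide (34 expected closed) and 40–42 mm at the pads (41 expected), so both are fully closed.

```bash
python3 -c "
from station import arm
print(arm.job_done())"
```

```text
the job is handed in; nothing more can be done
None
```

I tested all three sealers and handed the job in at about 14 s. The two that closed to 40 mm lie flat and fully closed in the tray, and the seized one (held at 52 mm under 30 N) lies flat in the basin. I did not move the tape roll, swab box or label roll.

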